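# Clear and re-aim the tin feeder

## Task

Clear the tin feeder for its next job: take every tin off the sloping chute and put it in the low steel tray. The lowest tin is jammed under the keeper tongue at the chute's mouth, so nudge it back up the chute until it is clear of the tongue before you lift it out. Once the chute is empty, loosen the clamp knob well, swing the chute round by its post until the pointer stands at the brass index tab, and turn the clamp fully tight again; leave the tray standing on the bench, the tins lying in it, and the other loose things where they are.

Things in the scene. Friction and masses are not known exactly. Their poses are not given: they have to be found in the camera images.
- tin_jam_mid (a point): The jammed tin (always there): lowest on the chute, just behind the end lip, the -x third of its top covered by the keeper tongue. One of up to four alike low round tins with flat lids, 37 mm in diameter and 19 mm high, 45 g. This point is its centre, half-way up; z is its axis.
- tin_a_mid (a point): A tin that may be queued on the chute 54 mm uphill of the jammed one, or absent. One of up to four alike low round tins with flat lids, 37 mm in diameter and 19 mm high, 45 g. This point is its centre, half-way up; z is its axis.
- tin_b_mid (a point): A tin that may be queued 99 mm uphill of the jammed one, or absent. One of up to four alike low round tins with flat lids, 37 mm in diameter and 19 mm high, 45 g. This point is its centre, half-way up; z is its axis.
- tin_c_mid (a point): A tin that may be queued 144 mm uphill of the jammed one, or absent. One of up to four alike low round tins with flat lids, 37 mm in diameter and 19 mm high, 45 g. This point is its centre, half-way up; z is its axis.
- tray: Low open steel tray, loose on the bench, 0.5 kg: 130 mm along its own x, 190 mm along its own y, 22 mm high, walls and floor 4 mm thick, so 122 x 182 mm inside. Origin: centre of the underside; z up.
- chute_floor (a point): Point of the chute floor over the pivot, 60 mm up. Head's axes: z up (pivot axis), y level toward the uphill end, x level across. The floor rises 12 mm per 100 mm toward +y, from the mouth (y -115 mm; 5 mm end lip) to y +91 mm. Channel 42 mm wide; side walls 3 mm thick stand 5 mm above the floor. Head's highest point: the swing post.
- keeper (a point): Middle of the keeper tongue's top (axes as chute_floor): tongue 30 mm along the chute, 4 mm thick, 26 mm above its floor, on an upright outside the -x wall, ending 6.5 mm short of the centre line. The +x part of the channel is open from above: closed fingertips fit there, downhill of the tin. A tin pushed 40 mm uphill is free to lift and stays put.
- swing_post (a point): Upright round steel post, 13 mm in diameter, at the chute's uphill end, 101 mm from the pivot. This point: its axis, 115 mm up; top at 130 mm, bare down to 76 mm. Axes as chute_floor. With the clamp loose a few newtons swing the head and it stays where left; with the clamp tight friction holds it.
- pointer_tip (a point): Tip of the pointer on the head, 100 mm from the pivot on the head's -x side, 21 mm above the bench. Turns with the head.
- mark (a point): The wanted place of the pointer tip: the point just inside the brass index tab (a 16 x 10 x 10 mm brass block on the rim of the round base plate), 100 mm from the pivot, 21 mm above the bench. It does not move. At the start it lies 0.35 to 0.7 rad counter-clockwise (seen from above) of the pointer.
- head (a joint): Swivel angle of the head about the vertical pivot axis, rad; 0 at the start, grows counter-clockwise seen from above; stops at -0.3 and 1.0.
- clamp (a joint): Angle of the clamp knob about its vertical axis, rad: 0 is fully tight (a stop) and 1.3 fully loose (a stop); grows counter-clockwise seen from above. The clamp bites below about 0.55 and the head is free above it. Turning takes about 0.2 to 0.35 N m, and it stays where left.
- clamp_grip (a point): Centre of the black bar of the clamp knob, on its axis: 48 mm long along this point's x, 12 mm thick along its y, 20 mm high (68 to 88 mm above the bench), on a round hub and column up to 30 mm thick below 70 mm. x turns with the knob. It is 104 mm from the pivot, opposite the pointer's start; the round base plate is 252 mm across, 12 mm thick.
- loupe: Black conical eye loupe, 35 mm across, 25 mm high, standing loose on the bench; a bystander. Origin: centre of the underside.
- board_3: Small green circuit board, 35 x 50 x 11 mm, loose on the bench; a bystander. Origin: centre of the underside.
- driver: Screwdriver with a red handle, 23 x 165 x 26 mm, loose on the bench; a bystander. Origin: about its middle, on the bench.

How it is judged (in metres and radians):
On the way, in this order (a step that is already met when the one before it is completed fails the run):
1. every tin is off the chute and in the tray (x of tin_jam_mid in the frame of tray between -0.056 and 0.056 m and y of tin_jam_mid in the frame of tray between -0.086 and 0.086 m and z of tin_jam_mid in the frame of tray between 0 and 0.03 m and x of tin_a_mid in the frame of tray between -0.056 and 0.056 m and y of tin_a_mid in the frame of tray between -0.086 and 0.086 m and z of tin_a_mid in the frame of tray between 0 and 0.03 m and x of tin_b_mid in the frame of tray between -0.056 and 0.056 m and y of tin_b_mid in the frame of tray between -0.086 and 0.086 m and z of tin_b_mid in the frame of tray between 0 and 0.03 m and x of tin_c_mid in the frame of tray between -0.056 and 0.056 m and y of tin_c_mid in the frame of tray between -0.086 and 0.086 m and z of tin_c_mid in the frame of tray between 0 and 0.03 m), for 0.2 s.
2. the clamp is loosened (knob beyond 0.6 rad) (value of joint clamp above 0.6 rad), for 0.2 s.
3. the pointer stands within 6 mm of the mark (horizontal distance between pointer_tip and mark below 0.006 m), for 0.2 s.
4. the clamp is tight again (knob below 0.15 rad) (value of joint clamp below 0.15 rad), for 0.2 s.
At the end, for the whole second after the job is handed in: Every tin lies in the tray (centre within its walls, under 30 mm above its underside); the tray stands flat on the bench; the pointer tip is within 6 mm of the mark; the clamp knob is below 0.15 rad; loupe, board and screwdriver are within 40 mm of where they stood (all of step 1 and horizontal distance between pointer_tip and mark below 0.006 m and value of joint clamp below 0.15 rad and angle between tray's own z axis and vertical below 0.05 rad and height (world z) of tray between -0.01 and 0.01 m and linear speed of tray below 0.02 m/s and not (distance of loupe from where it was at the start of the episode above 0.04 m) and not (distance of board_3 from where it was at the start of the episode above 0.04 m) and not (distance of driver from where it was at the start of the episode above 0.04 m)); the robot touches nothing.
It fails at once if the loupe, circuit board or screwdriver is moved more than 40 mm (distance of any of loupe, board_3, driver from where it was at the start of the episode above 0.04 m).
Of tin_a, tin_b, tin_c only 1 to 3 are there at a start; the rules pass over those that are not, and their reading is None.
At some moment in a run one of tray may be knocked a few centimetres aside while the robot is not near it.
Once in a run the grip may slacken for a moment while it holds something.
It also fails if it takes over 210 s, if anything falls off the work surface, if the arm or the gripper's body presses on something with over 40 N, if the wrist force passes 120 N, or if a joint passes its speed limit or range.

## Robot

A 6-joint arm with a two-finger parallel gripper is mounted at the origin on a cart in front of the work surface, level with it; the furniture and walls round the work are solid. World frame = base frame: x ahead of the robot, y to its left, z up, the work surface at z = 0. Lengths are in m, angles in degrees, forces in N, time in s.
With the tool pointing down it reaches from about 0.35 to 0.875 m from the base axis. Payload 4.2 kg.
Tool frame: the origin (TCP) lies midway between the tips of the shut fingers; the grasp point (between the pads) lies 19 mm behind it; z points along the fingers, y is the line along which they close (so a half turn about z gives the same grasp; the last joint's range is limited). The gripper opens to 87 mm and grips with 3 to 60 N. Pads are 19 mm wide; open, the fingers measure 117 mm over their backs; the gripper's body (75 mm by 190 mm) begins 51 mm behind the grasp point.
Start: joints at [-52.85, 22.042, 0.453, 0, -68.411, -14.817], TCP at [0.238, -0.578, 0.223] pointing down, gripper open.
Joint ranges: [-179.83, 179.83], [-69.29, 118.12], [-61.27, 80.66], [-181.25, 117.63], [-171.15, -9.14], [-177.46, 177.46]. Speed limits (degrees/s): [159.86, 159.86, 180, 180, 180, 180].

## Interface

Orientations are given as [roll, pitch, yaw] about the fixed x, y, z axes, in that order (R = Rz(yaw) Ry(pitch) Rx(roll)).
In Python, from workcell import env gives the robot as it stands. The module is installed in compiled form; this text tells all that it offers. Calls block until the motion is done:
- env.goto(position, orientation): joint-space move of the TCP to a pose.
- env.move_straight(position, rotation=None, rate=0.15, force_limit=None): straight line of the TCP; rotation=None keeps the orientation; rate is the mean speed in m/s. With force_limit (N) it stops when the force on the tool has changed by that much, and returns True; else False.
- env.set_joints(angles): joint-space move.
- env.gripper_to(opening, grasp_force=None): opening from 0.0 (shut) to 1.0 (fully open); grasp_force is the grip in N (None keeps the last); returns when the fingers have stopped.
- env.dwell(seconds).
- env.inverse_kinematics(position, orientation): joint angles nearest the present ones, or None.
- env.read_state(): the state.
- env.grab_frame(name): name is "side" or "top"; returns a dict with "image" (400x640x3 uint8, blue, green, red), "fx", "fy", "cx", "cy" (pixels), "D" ([k1, k2, p1, p2, k3] as OpenCV has them; the pictures are not rectified), "position" and "orientation" of the camera in the world. Camera axes: x right, y up, looking along -z (the intrinsics and any distortion apply to the point x, -y, -z); pixel columns grow to the right and rows downward; lengths in m; the calibration is good to about 2 mm. A picture is of the moment at which its call begins. There is no depth.
A pose or a line that the arm cannot do raises env.Unreachable and nothing moves.
- env.close_job(): hands the job in; it is judged then, once.
Trained networks look in a picture, given as the dict that the camera call returned (one of the last four; its "shot" number tells which), for a name from the list of things; names that differ only in an ending like _2 or _b are one class to them, and where a whole thing is asked for, a point or a joint stands for the part that bears it (a point fixed in the world has none). Each returns a list of dicts, best first, with "score" (0 to 1); they miss things now and then, are a little off and sometimes report something else, mostly with a low value. They report only what shows in the picture. A call takes as long as a camera call.
- env.search_frame(picture, thing): "xyz" ([x, y, z] in m, in world coordinates, good to about 4 mm: the middle of the surface that is visible of it).
- env.trace(picture, thing): "mask" (400x640 bool, what is visible of it).
The state is a dict: "clock": time; "joint_positions": joint angles; "qvel": joint speeds; "joint_torque": joint torques, N m; "position": TCP position; "tool_rot": TCP orientation; "force": force on the tool from outside, world axes, zero at the start; "wrist_torque": the same for the moment, N m; "opening": opening from 0.0 (shut) to 1.0 (fully open); "finger_force": force on a finger pad.
Only numpy, scipy, OpenCV 4.12 (cv2) and the standard library are available. Lean on these libraries where they do the work, as an engineer would, in place of code of your own. Each camera call takes 0.05 s, during which the arm holds its last target. There are 200 camera calls.

## Working session

There is one attempt and no reset: what is moved stays moved. The work goes in short steps, each a Python script; the robot and the scene stay as the last script left them, time stands still between calls to the robot, and variables do not carry over. Pictures are saved under pics/ and viewed, at most 14 in all, crops included, and the job is handed in when it is done.

```bash
mkdir -p pics; cat > h.py <<'E'
import numpy as np, cv2
from scipy.spatial.transform import Rotation as R
from workcell import env
def cam(p):
    K=np.array([[p['fx'],0,p['cx']],[0,p['fy'],p['cy']],[0,0,1.]])
    o=np.array(p['orientation'],float)
    M=o if o.shape==(3,3) else (R.from_euler('xyz',o,degrees=True).as_matrix() if o.size==3 else R.from_quat(o).as_matrix())
    return K,np.array(p['D'],float),M@np.diag([1,-1,-1]),np.array(p['position'])
def project(p,X):
    K,D,M,t=cam(p); X=np.atleast_2d(X).astype(float)
    return cv2.projectPoints((X-t)@M,np.zeros(3),np.zeros(3),K,D)[0].reshape(-1,2)
def back(p,uv,z):
    K,D,M,t=cam(p)
    n=cv2.undistortPoints(np.array(uv,float).reshape(-1,1,2),K,D).reshape(-1,2)
    d=np.c_[n,np.ones(len(n))]@M.T
    return t+d*((z-t[2])/d[:,2])[:,None]
E
python3 - <<'E'
from h import *
for n in ('top','side'):
    p=env.grab_frame(n); cv2.imwrite(f'pics/{n}0.png',p['image'])
    print(n,p['position'],p['orientation'],p['fx'],p['D'])
    for t in ['tin_jam_mid','tray','chute_floor','keeper','swing_post','pointer_tip','mark','clamp_grip','loupe','board_3','driver']:
        try: print(t,[(np.round(d['xyz'],3).tolist(),round(d['score'],2)) for d in env.search_frame(p,t)][:6])
        except Exception as e: print(t,repr(e)[:80])
E
```

```text
top [ 0.37001869 -0.01206185  1.12981626] [ 1.15928240e+01 -3.88192319e-02 -8.87785711e+01] 410.25838604444766 [0.00527026 0.         0.         0.         0.        ]
tin_jam_mid []
tray [([0.483, -0.344, 0.007], 0.61), ([0.586, 0.103, 0.022], 0.34), ([0.669, -0.243, 0.003], 0.21)]
chute_floor [([0.581, 0.102, 0.024], 0.85), ([0.572, 0.063, 0.076], 0.24)]
keeper [([0.584, 0.095, 0.022], 0.63)]
swing_post [([0.578, 0.098, 0.023], 0.78), ([0.596, 0.106, 0.08], 0.44)]
pointer_tip [([0.581, 0.098, 0.024], 0.85), ([0.45, 0.286, 0.02], 0.57), ([0.482, -0.341, 0.006], 0.49)]
mark []
clamp_grip []
loupe [([0.612, -0.132, 0.015], 0.7)]
board_3 [([0.67, -0.243, -0.002], 0.69)]
driver [([0.451, 0.286, 0.02], 0.79), ([0.584, 0.098, 0.024], 0.51)]
side [0.28139661 0.99556065 0.83735758] [  55.25623111   -0.51364219 -163.77282937] 429.76632444425064 [-0.09595026  0.          0.          0.          0.        ]
tin_jam_mid []
tray [([0.482, -0.346, 0.006], 0.69)]
chute_floor [([0.538, 0.071, 0.025], 0.55)]
keeper [([0.535, 0.076, 0.019], 0.87)]
swing_post [([0.531, 0.072, 0.024], 0.92)]
pointer_tip [([0.533, 0.07, 0.027], 0.57)]
mark [([0.452, 0.294, 0.015], 0.27)]
clamp_grip []
loupe [([0.607, -0.126, 0.014], 0.55)]
board_3 []
driver [([0.453, 0.29, 0.017], 0.83)]
```

```bash
python3 - <<'E'
from h import *
import cv2
p=cv2.imread('pics/top0.png'); cv2.imwrite('pics/top0v.png',p)
c=p[60:260,200:440] if 0 else p
s=cv2.imread('pics/side0.png')
pt=env.grab_frame('top'); ps=env.grab_frame('side')
u=project(pt,[[.56,.08,.05]])[0]; v=project(ps,[[.56,.08,.05]])[0]; print(u,v)
def crop(im,u,n,f=4,w=200,h=150):
    x,y=int(u[0]-w/2),int(u[1]-h/2);x=max(0,min(640-w,x));y=max(0,min(400-h,y)); print(n,x,y); cv2.imwrite(n,cv2.resize(im[y:y+h,x:x+w],None,fx=f,fy=f,interpolation=cv2.INTER_CUBIC))
crop(pt['image'],u,'pics/tc.png'); crop(ps['image'],v,'pics/sc.png')
E
```

```text
[287.65138503 213.58567241] [315.74523731 246.19075692]
pics/tc.png 187 138
pics/sc.png 215 171
```

View pics/top0.png

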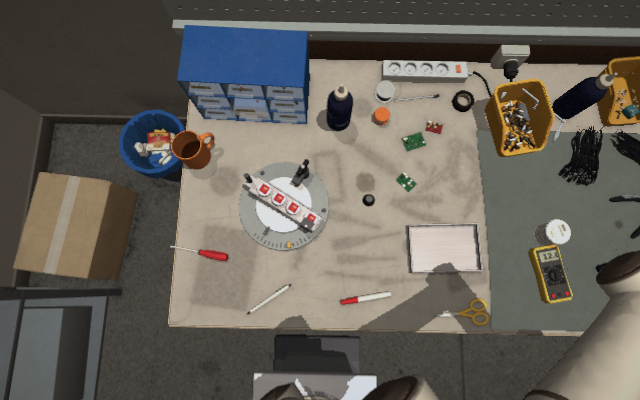

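View pics/tc.png

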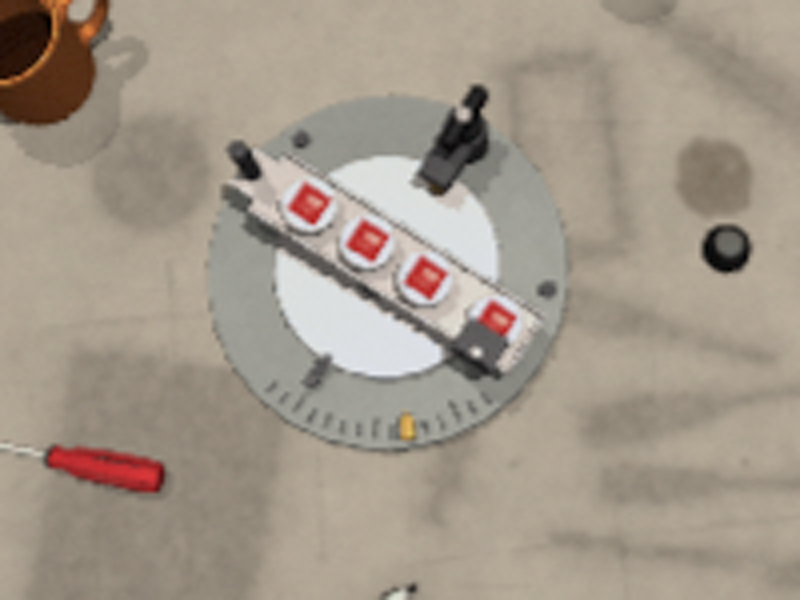

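View pics/sc.png

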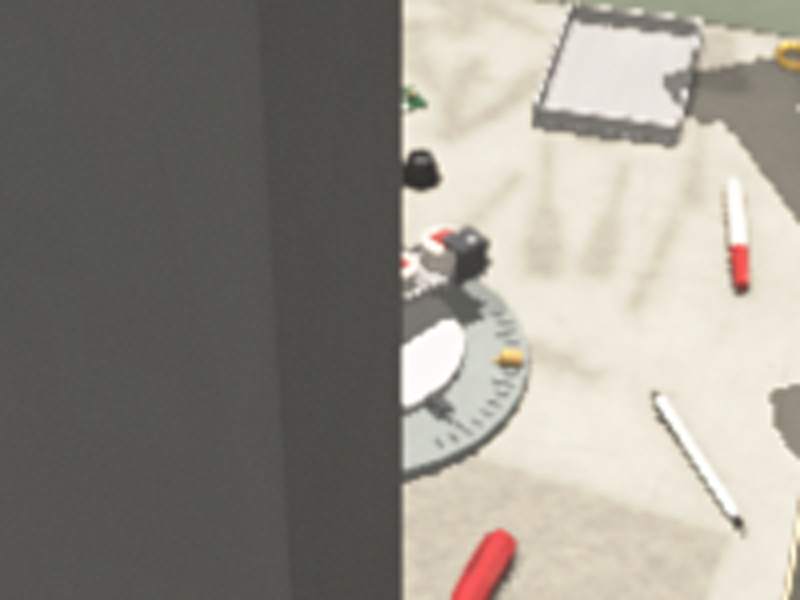

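The top view shows four tins on the chute with red labels. In crop pixels they are at (310,203), (366,240), (425,278) and (497,320), the last half under the keeper at (480,345). The post top is at (240,150), the pointer at (315,375), the brass tab at (406,425), the clamp near (460,140), and the tray around full-image (445,248). The chute is hidden in the side view.

```bash
cat > fit.py <<'E'
from h import *
from scipy.optimize import least_squares
p=env.grab_frame('top'); im=p['image']; ox,oy=187,138
hsv=cv2.cvtColor(im,cv2.COLOR_BGR2HSV).astype(int)
def blobs(m,lo):
    n,l,s,c=cv2.connectedComponentsWithStats(m.astype(np.uint8),connectivity=8)
    return [(c[i],s[i,4]) for i in range(1,n) if s[i,4]>=lo]
roi=np.zeros(im.shape[:2],bool); roi[165:235,245:330]=1
red=blobs(((hsv[...,0]<8)|(hsv[...,0]>172))&(hsv[...,1]>140)&(hsv[...,2]>90)&roi,12)
roi[:]=0; roi[235:252,275:305]=1
yel=blobs((abs(hsv[...,0]-22)<9)&(hsv[...,1]>110)&roi,4)
print('red',red,'yel',yel)
c=lambda x,y:(ox+x/4,oy+y/4)
red=sorted([r[0] for r in red],key=lambda q:q[0])
# plate rim ellipse from crop extremes, post top, tins
rim=np.array([c(209,272),c(567,272),c(388,95),c(388,450)])
def head(q,P): 
    C,S=np.cos(q[2]),np.sin(q[2]); P=np.atleast_2d(P)
    return np.c_[q[0]+C*P[:,0]-S*P[:,1],q[1]+S*P[:,0]+C*P[:,1],P[:,2]]
def tintop(y): return [0-0,y-.0023,.060+.12*(y)+.019]
def res(q):
    r=[]
    for k,uv in zip((2,1,0),red[:3]):
        y=q[3]+(.054+.045*k)*.993
        r+=list(project(p,head(q,tintop(y)))[0]-uv)
    r+=list(project(p,head(q,[0,.101,.130]))[0]-np.array(c(239,148)))
    a=np.linspace(0,2*np.pi,181); E=project(p,np.c_[q[0]+.126*np.cos(a),q[1]+.126*np.sin(a),0*a+.012])
    r+=[E[:,0].min()-rim[0,0],E[:,0].max()-rim[1,0],E[:,1].min()-rim[2,1],E[:,1].max()-rim[3,1]]
    return r
s=least_squares(res,[.565,.085,-1.+1.6,-.093],x_scale=[.01,.01,.1,.01],loss='soft_l1')
q=s.x; print('q',q,'res',np.round(res(q),2))
Yw=back(p,[yel[0][0]],.02)[0]; print('tab',Yw,'r',np.hypot(*(Yw[:2]-q[:2])))
am=np.arctan2(*(Yw[:2]-q[:2])[::-1]); print('swing',(am-(q[2]+np.pi)+np.pi)%(2*np.pi)-np.pi)
for n,P in dict(clamp=[.104,0,.088],ptr=[-.1,0,.021],keeper=[-.0165,q[3],.06+.12*q[3]+.026]).items():
    w=head(q,P)[0]; print(n,w,(project(p,w)[0]-[ox,oy])*4)
u=project(p,head(q,[.104,0,.088]))[0].astype(int)
cv2.imwrite('pics/cl.png',cv2.resize(im[u[1]-20:u[1]+20,u[0]-25:u[0]+25],None,fx=12,fy=12,interpolation=cv2.INTER_CUBIC)); print('crop',u-[25,20])
for t in ('top','side'):
    f=p if t=='top' else env.grab_frame('side')
    d=env.trace(f,'tray'); m=d[0]['mask'].astype(np.uint8); 
    r=cv2.minAreaRect(cv2.findNonZero(m)); print(t,d[0]['score'],r); 
    b=back(f,cv2.boxPoints(r),.022 if t=='top' else .0); print(b.round(3).tolist(), b.mean(0))
E
python3 fit.py
```

```text
red [(array([263.79069767, 188.90697674]), np.int32(43)), (array([278.27906977, 198.04651163]), np.int32(43)), (array([292.83333333, 207.21428571]), np.int32(42)), (array([310.67741935, 217.48387097]), np.int32(31))] yel [(array([288.36363636, 244.68181818]), np.int32(22))]
q [ 0.59006244  0.09406184 -0.54245534 -0.08529231] res [ 0.12 -0.31  0.09 -0.09 -0.02  0.1  -0.23  0.1  -0.59  0.68 -0.06  0.22]
tab [0.47998622 0.07741933 0.02      ] r 0.11132720828047565
swing 0.6925097091468277
clamp [0.67913259 0.04037284 0.088     ] [464.88696013 115.74493061]
ptr [0.50441807 0.14568588 0.021     ] [306.12933508 388.43531627]
keeper [0.53189979 0.02953175 0.07576492] [475.5713097  339.66326856]
crop [278 146]
top 0.83 ((444.45928955078125, 247.3302764892578), (48.47338104248047, 74.39250183105469), 88.60282135009766)
[[0.543, -0.243, 0.022], [0.552, -0.446, 0.022], [0.422, -0.442, 0.022], [0.413, -0.244, 0.022]] [ 0.48248887 -0.34369976  0.022     ]
side 0.64 ((369.513427734375, 188.07701110839844), (39.606903076171875, 33.2282600402832), 8.530765533447266)
[[0.543, -0.247, 0.0], [0.579, -0.485, 0.0], [0.422, -0.485, 0.0], [0.403, -0.251, 0.0]] [ 0.48663518 -0.36706085  0.        ]
```

View pics/cl.png

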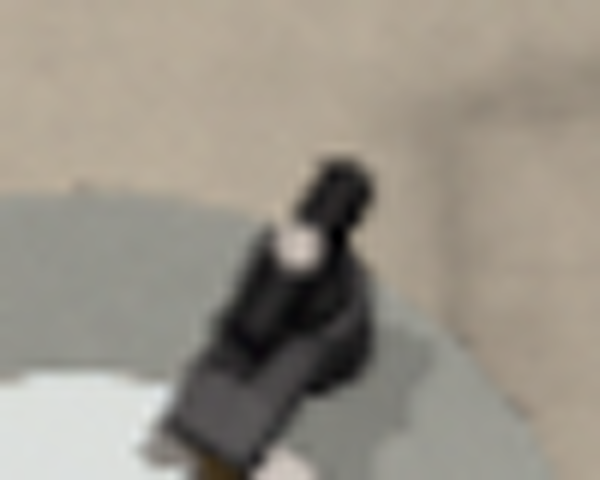

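```bash
cat > g.py <<'E'
from h import *
Q=np.array([.59006,.09406,-.54246]); YJ=-.0853
YT=dict(c=YJ+.143,b=YJ+.0983,a=YJ+.0536)
SLOT=dict(c=(.028,-.045),b=(.028,.045),a=(-.028,-.045),j=(-.028,.045))
def hw(x,y,z,q=Q):
    C,S=np.cos(q[2]),np.sin(q[2]); return np.array([q[0]+C*x-S*y,q[1]+S*x+C*y,z])
def down(ang):  # tool y along world direction ang (deg), choose the yaw with the smaller |j6|
    def f(pos):
        best=None
        for y in (ang+90,ang-90):
            y=(y+180)%360-180; j=env.inverse_kinematics(list(pos),[180,0,y])
            if j is not None and (best is None or abs(j[5])<best[0]): best=(abs(j[5]),y)
        return [180,0,best[1]]
    return f
def tray():
    f=env.grab_frame('top'); d=env.trace(f,'tray')
    m=d[0]['mask'].astype(np.uint8); n,l,s,c=cv2.connectedComponentsWithStats(m)
    m=(l==1+np.argmax(s[1:,4])).astype(np.uint8)
    b=back(f,cv2.boxPoints(cv2.minAreaRect(cv2.findNonZero(m))),.022)
    e=[b[1]-b[0],b[2]-b[1]]; L=max(e,key=np.linalg.norm); W=min(e,key=np.linalg.norm)
    a=np.arctan2(L[1],L[0]); a=(a-np.pi/2+np.pi/2)%np.pi-np.pi/2  # tray yaw about 0
    print('tray',b.mean(0)[:2].round(4),'yaw',round(a,3),'size',np.linalg.norm(L).round(3),np.linalg.norm(W).round(3),'score',round(d[0]['score'],2))
    return b.mean(0)[:2],a
def st(t=''):
    s=env.read_state(); print(t,'t',round(s['clock'],1),'op',round(s['opening'],3),'pos',np.round(s['position'],4),'F',np.round(s['force'],1),'ff',np.round(s['finger_force'],1)); return s
def pick(k,y):
    z=.06+.12*y+.0075; up=hw(0,y-.0012,.17); o=down(np.degrees(Q[2]))(up)
    env.goto(list(up),o); env.gripper_to(.66)
    if env.move_straight(list(hw(0,y-.0012,z)),rate=.12,force_limit=10): st('BUMP')
    env.gripper_to(.0,25); st('grip '+k)
    env.move_straight(list(hw(0,y-.0012,.19)),rate=.2); return st('lift '+k)['opening']
def place(k,dz=.0):
    c,a=tray(); C,S=np.cos(a),np.sin(a); x,y=SLOT[k]
    P=np.array([c[0]+C*x-S*y,c[1]+S*x+C*y]); o=down(np.degrees(a)+90)([*P,.15])
    env.goto([*P,.15],o); s=st('over'); 
    if s['opening']<.3: print('LOST'); return
    if env.move_straight([*P,.0135+dz],rate=.15,force_limit=8): st('touch')
    env.gripper_to(.60); env.move_straight([*P,.17],rate=.25); st('placed '+k)
E
python3 - <<'E'
from g import *
up=hw(0,YT['c'],.17); print(up, env.inverse_kinematics(list(up),down(np.degrees(Q[2]))(up)))
if pick('c',YT['c'])>.3: place('c')
f=env.grab_frame('top'); cv2.imwrite('pics/t1.png',f['image'])
E
```

```text
[0.6198473  0.14347666 0.17      ] [ 27.57922726  25.32985241  -2.16445332   0.         -62.50569427
 -58.65989582]
grip c t 6.7 op 0.412 pos [0.6193 0.1425 0.0749] F [-1.1  0.7  2.3] ff 25.0
lift c t 7.4 op 0.41 pos [0.6182 0.1422 0.1884] F [ 0.4 -0.3 -0.3] ff 25.0
tray [ 0.4826 -0.3437] yaw 0.058 size 0.203 0.132 score 0.75
over t 9.4 op 0.412 pos [ 0.5139 -0.3862  0.1501] F [-0.4 -0.  -0.3] ff 25.0
touch t 10.4 op 0.412 pos [ 0.5133 -0.3858  0.0124] F [-0.8  1.7  4.3] ff 25.0
placed c t 11.8 op 0.601 pos [ 0.5122 -0.3862  0.1685] F [ 0.7 -0.6 -0.7] ff 0.0
```

View pics/t1.png

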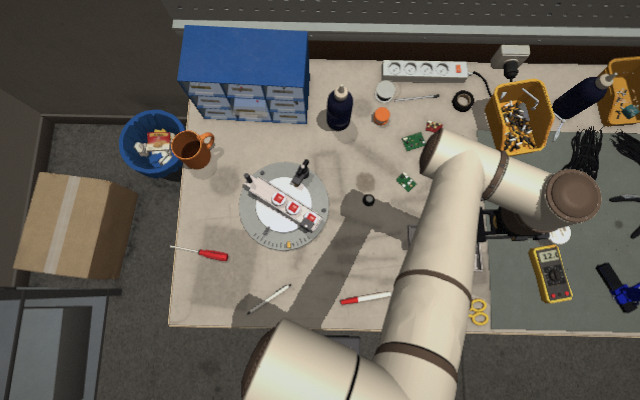

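The first tin is off the chute (three red labels remain around (280,200)–(311,217)). The arm hides the tray, so I'll check it after the next tins.

```bash
python3 - <<'E'
from g import *
for k in 'ba':
    if pick(k,YT[k])<.3: print('MISSED'); break
    place(k)
E
```

```text
grip b t 15.7 op 0.427 pos [0.5963 0.1042 0.0694] F [-0.5 -0.7  2.3] ff 2.5
lift b t 16.5 op 0.408 pos [0.5951 0.104  0.1884] F [ 0.3 -0.7 -0.2] ff 25.0
tray [ 0.4827 -0.3424] yaw 0.07 size 0.204 0.134 score 0.84
over t 18.1 op 0.412 pos [ 0.5082 -0.2949  0.1501] F [-0.3  0.4 -0.2] ff 25.0
touch t 19.1 op 0.409 pos [ 0.5078 -0.2945  0.0123] F [0.3 0.8 4.3] ff 25.0
placed b t 20.5 op 0.598 pos [ 0.5065 -0.295   0.1686] F [ 0.3  0.7 -0.8] ff 0.0
grip a t 23.8 op 0.409 pos [0.5732 0.0659 0.0641] F [-1.4 -0.5  2.6] ff 25.0
lift a t 24.6 op 0.41 pos [0.572  0.0657 0.1885] F [ 0.1 -1.  -0.4] ff 25.0
tray [ 0.4823 -0.3437] yaw 0.047 size 0.203 0.131 score 0.75
over t 26.4 op 0.41 pos [ 0.4572 -0.3893  0.1501] F [-1.2  0.3 -0.2] ff 25.0
touch t 27.4 op 0.411 pos [ 0.4568 -0.3889  0.0124] F [-0.2  2.1  4.6] ff 25.0
placed a t 28.8 op 0.597 pos [ 0.4556 -0.3892  0.1685] F [ 0.7  0.1 -1.2] ff 0.0
```

```bash
python3 - <<'E'
from g import *
a=np.degrees(Q[2])+90
up=hw(.009,-.138,.15); o=down(a)(up)
env.goto(list(up),o); env.gripper_to(0,25)
b=env.move_straight(list(hw(.009,-.138,.0565)),rate=.12,force_limit=8); st(f'down {b}')
b=env.move_straight(list(hw(.009,-.076,.0600)),rate=.04,force_limit=15); st(f'push {b}')
env.move_straight(list(hw(.009,-.085,.0600)),rate=.05)
env.move_straight(list(hw(.009,-.085,.15)),rate=.2)
env.goto(list(hw(.0,-.20,.25)),o)
f=env.grab_frame('top'); im=f['image']
cv2.imwrite('pics/push.png',cv2.resize(im[150:270,220:380],None,fx=5,fy=5,interpolation=cv2.INTER_CUBIC))
for y in (YJ,-.042): print(y,(project(f,hw(0,y-.0023,.079+.12*y))[0]-[220,150])*5)
c=project(f,hw(0,-.042-.0023,.079+.12*-.042))[0]
E
```

```text
down False t 32.4 op 0.008 pos [ 0.5272 -0.0287  0.0571] F [-0.9  0.8  0. ] ff 0.0
push False t 34.1 op 0.007 pos [0.5585 0.0243 0.06  ] F [-0.5 -0.5  0.9] ff 0.4
-0.0853 [450.6683851  342.61472294]
-0.042 [380.75932217 297.35990104]
```

View pics/push.png

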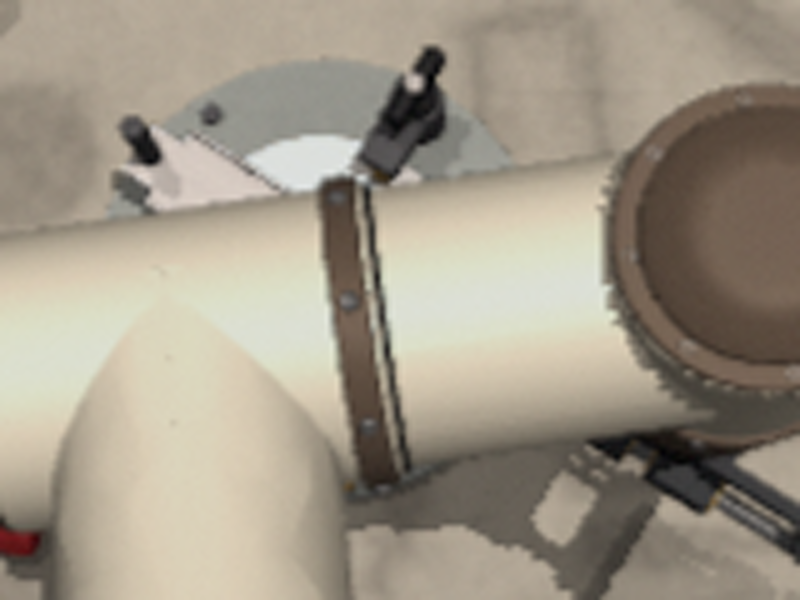

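The arm covers the tin in that picture, so I'll move it aside and measure the label.

```bash
python3 - <<'E'
from g import *
env.goto([.40,-.42,.25],[180,0,0] if env.inverse_kinematics([.40,-.42,.25],[180,0,0]) is not None else [180,0,90])
f=env.grab_frame('top'); im=f['image']; hsv=cv2.cvtColor(im,cv2.COLOR_BGR2HSV).astype(int)
roi=np.zeros(im.shape[:2],bool); roi[165:235,245:330]=1
m=((hsv[...,0]<8)|(hsv[...,0]>172))&(hsv[...,1]>140)&(hsv[...,2]>90)&roi
n,l,s,c=cv2.connectedComponentsWithStats(m.astype(np.uint8)); i=1+np.argmax(s[1:,4]); print(n,c[i],s[i,4])
from scipy.optimize import least_squares
r=least_squares(lambda v:project(f,hw(v[0],v[1]-.0023,.079+.12*v[1]))[0]-c[i],[0,-.04],x_scale=.01); print('tin head xy',r.x)
E
```

```text
2 [298.35714286 210.80952381] 42
tin head xy [ 0.00019914 -0.04869884]
```

Free, but only marginally; one more small push, then pick.

```bash
python3 - <<'E'
from g import *
a=np.degrees(Q[2])+90
up=hw(.009,-.095,.13); o=down(a)(up)
env.gripper_to(0,25); env.goto(list(up),o)
b=env.move_straight(list(hw(.009,-.095,.0590)),rate=.1,force_limit=8); st(f'down {b}')
b=env.move_straight(list(hw(.009,-.069,.0610)),rate=.04,force_limit=15); st(f'push {b}')
env.move_straight(list(hw(.009,-.076,.0610)),rate=.05)
env.move_straight(list(hw(.009,-.076,.17)),rate=.2)
if pick('j',-.0417)>.3: place('j')
env.goto([.40,-.05,.30],[180,0,o[2]])
f=env.grab_frame('top'); cv2.imwrite('pics/t2.png',f['image']); st()
E
```

```text
down False t 39.9 op 0.002 pos [0.5493 0.0081 0.0595] F [-0.8  0.4  0.2] ff 0.0
push False t 40.7 op 0.002 pos [0.5621 0.0305 0.0609] F [0.  0.6 0.2] ff 0.0
grip j t 45.9 op 0.41 pos [0.5681 0.0574 0.0629] F [0.3 0.7 2.5] ff 25.0
lift j t 46.7 op 0.412 pos [0.5669 0.0571 0.1886] F [ 0.2  0.1 -0.9] ff 25.0
tray [ 0.4831 -0.3437] yaw 0.046 size 0.203 0.132 score 0.74
over t 48.2 op 0.409 pos [ 0.4538 -0.2995  0.1501] F [ 0.2  0.4 -0.5] ff 25.0
placed j t 50.6 op 0.601 pos [ 0.4521 -0.2995  0.1687] F [-0.1 -1.  -0.7] ff 0.0
 t 52.4 op 0.607 pos [ 0.4    -0.0502  0.2994] F [-0.2  1.4 -0.2] ff 0.0
```

View pics/t2.png

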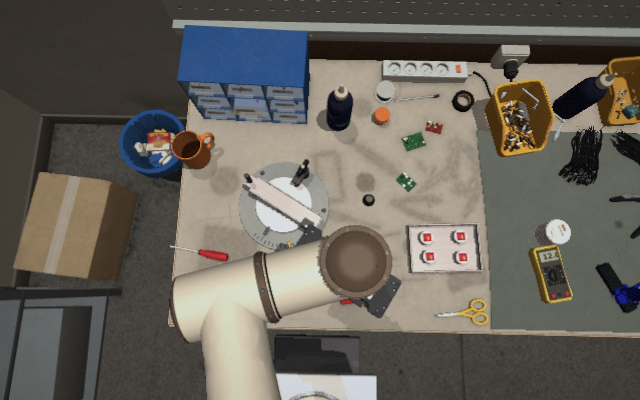

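All four tins lie in the tray at pixels (427,237), (460,237), (430,257) and (463,257), and the chute is empty. Next I'll loosen the clamp.

```bash
cat >> g.py <<'E'
def turn(y0,d,n,z=.071):
    P=list(hw(.104,0,z))
    for i in range(1,n+1): env.goto(P,[180,0,(y0+d*i/n+180)%360-180])
    s=st('turned'); print('torque',np.round(s['wrist_torque'],2),'yaw',np.round(s['tool_rot'],1))
E
python3 - <<'E'
from g import *
P=hw(.104,0,.16); a=np.degrees(Q[2])+90
c=[]
for y in (a+90,a-90):
    y=(y+180)%360-180
    j=[env.inverse_kinematics(list(P),[180,0,(y+d+180)%360-180]) for d in (0,70)]
    print(y,[None if k is None else np.round(k,0).tolist() for k in j])
    if all(k is not None and abs(k[5])<170 for k in j) and abs(j[1][5]-j[0][5])<90: c.append((max(abs(j[0][5]),abs(j[1][5])),y))
y=min(c)[1]; print('yaw',y)
env.goto(list(P),[180,0,y]); env.gripper_to(.42)
b=env.move_straight(list(hw(.104,0,.071)),rate=.1,force_limit=8); st(f'down {b}')
if not b:
    env.gripper_to(0,55); st('grip'); turn(y,66,8)
    env.gripper_to(.42); env.move_straight(list(hw(.104,0,.17)),rate=.2)
    env.goto([.42,-.15,.30],[180,0,y])
    f=env.grab_frame('top'); im=f['image']; u=project(f,hw(.104,0,.088))[0].astype(int)
    cv2.imwrite('pics/cl2.png',cv2.resize(im[u[1]-30:u[1]+90,u[0]-90:u[0]+70],None,fx=5,fy=5,interpolation=cv2.INTER_CUBIC)); st()
E
```

```text
148.91933144533334 [[17.0, 30.0, 4.0, -0.0, -64.0, -138.0], [17.0, 30.0, 4.0, 0.0, -64.0, -68.0]]
-31.08066855466666 [[17.0, 30.0, 4.0, 0.0, -64.0, 42.0], [17.0, 30.0, 4.0, 0.0, -64.0, 112.0]]
yaw -31.08066855466666
down False t 55.3 op 0.419 pos [0.6798 0.0405 0.0719] F [-0.1 -0.  -0.2] ff 0.0
grip t 55.9 op 0.13 pos [0.682  0.0445 0.0716] F [ 2.4  9.7 -2.6] ff 55.0
turned t 58.0 op 0.134 pos [0.682  0.0449 0.0716] F [ 3.6 10.3 -1.8] ff 55.0
torque [ 3.07 -0.75  0.17] yaw [-180.    -0.6   35.1]
 t 60.7 op 0.419 pos [ 0.4206 -0.1497  0.2992] F [ 0.4 -0.2 -0.4] ff 0.0
```

View pics/cl2.png

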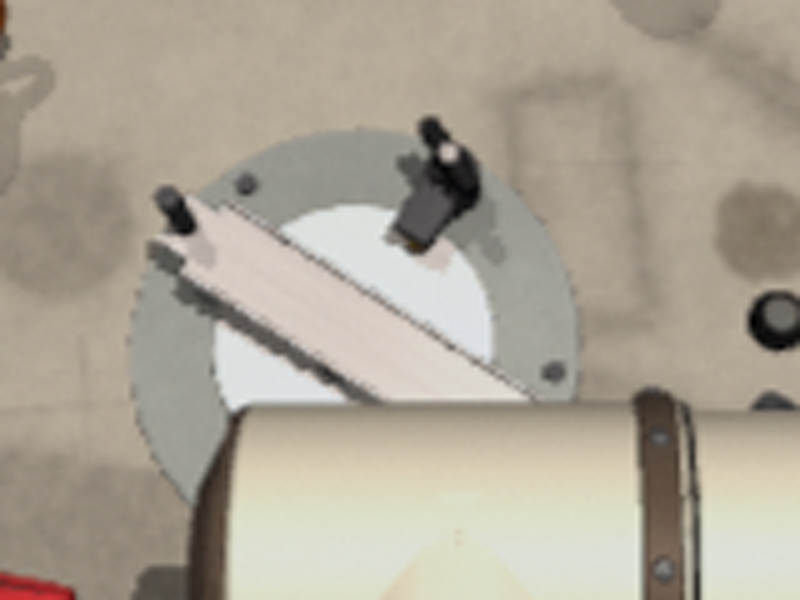

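The white axis dot is at (450,152) and the bar now points up-left to (430,125), about 35° in the world frame. That is about 1.15 rad of turn, so the clamp is loose. The head has not moved. Next I'll swing it by the post.

```bash
cat >> g.py <<'E'
def pp(th,z): return list(hw(0,.101,z,np.array([Q[0],Q[1],Q[2]+th])))
def swing(t0,t1,n=10):
    env.gripper_to(.45); y0=down(np.degrees(Q[2]+t0))(pp(t0,.2))[2]; yaw=lambda t:[180,0,(y0+np.degrees(t-t0)+180)%360-180]
    env.goto(pp(t0,.2),yaw(t0))
    if env.move_straight(pp(t0,.088),rate=.12,force_limit=8): st('BUMP'); return
    env.gripper_to(0,20); st('grip post')
    for t in np.linspace(t0,t1,n+1)[1:]: env.goto(pp(t,.088),yaw(t))
    st('swung'); env.gripper_to(.45); env.move_straight(pp(t1,.2),rate=.2); st('free')
def look(name):
    f=env.grab_frame('top'); im=f['image']; u=project(f,hw(0,0,.02))[0].astype(int)
    o=u-[80,60]; cv2.imwrite(name,cv2.resize(im[o[1]:o[1]+120,o[0]:o[0]+160],None,fx=5,fy=5,interpolation=cv2.INTER_CUBIC)); print('crop',o); return f
E
python3 - <<'E'
from g import *
swing(0,.6925)
env.goto([.42,-.40,.30],[180,0,0])
f=look('pics/sw.png'); cv2.imwrite('pics/sw_full.png',f['image'])
print((project(f,hw(-.1,0,.021,Q+[0,0,.6925]))[0]-(project(f,hw(0,0,.02))[0].astype(int)-[80,60]))*5)
E
```

```text
grip post t 64.5 op 0.142 pos [0.6421 0.1807 0.0882] F [-0.9  0.8  1.7] ff 20.0
swung t 67.0 op 0.141 pos [0.5751 0.1932 0.0881] F [ 1.2 -5.4  5. ] ff 20.0
free t 68.5 op 0.453 pos [0.5741 0.1936 0.1988] F [ 0.1  0.6 -0. ] ff 0.0
crop [203 144]
[424.32280973 482.47774953]
```

View pics/sw.png

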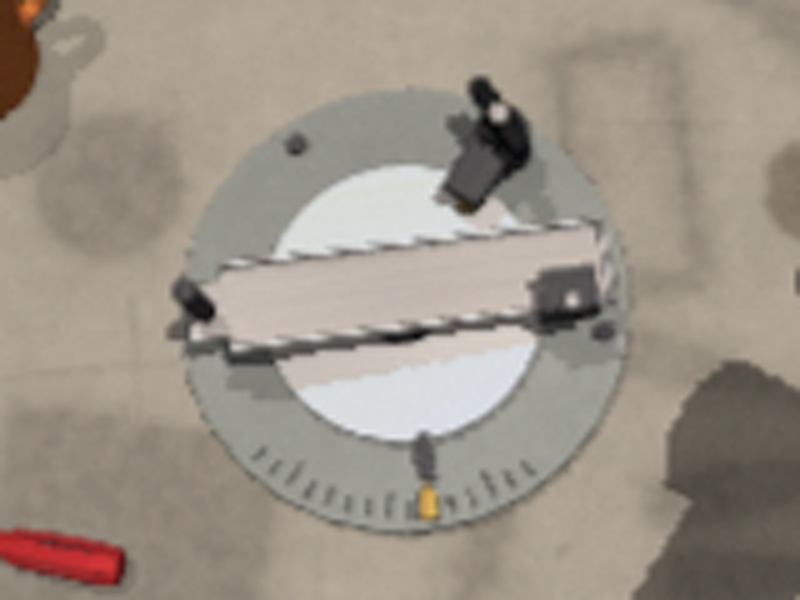

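The pointer tip at (426,481) sits directly at the brass tab (429,502), in line with the pivot. Now I'll retighten.

```bash
python3 - <<'E'
from g import *
A=[.682,.0445]; y0=-31.08+66
env.goto([*A,.2],[180,0,y0]); env.gripper_to(.42)
b=env.move_straight([*A,.071],rate=.1,force_limit=8); st(f'down {b}')
if not b:
    env.gripper_to(0,55); st('grip')
    for i in range(1,10):
        env.goto([*A,.071],[180,0,y0-70*i/9])
    s=st('tight'); print(s['wrist_torque'],s['tool_rot'])
    env.gripper_to(.42); env.move_straight([*A,.2],rate=.2)
    env.goto([.42,-.15,.30],[180,0,y0]); env.goto([.35,-.40,.30],[180,0,0])
    f=look('pics/fin.png'); cv2.imwrite('pics/fin_full.png',f['image']); st()
E
```

```text
down False t 74.5 op 0.42 pos [0.6826 0.0446 0.0719] F [ 0.  -0.4  0.4] ff 0.0
grip t 75.0 op 0.134 pos [0.6818 0.0448 0.0712] F [-2.1  0.4  1.8] ff 55.0
tight t 77.4 op 0.136 pos [0.6818 0.0447 0.0712] F [-4.4  3.9  3.9] ff 56.6
[1.07912405 1.18945062 0.9920238 ] [ 1.79944256e+02 -8.42441542e-03 -3.45158538e+01]
crop [203 144]
 t 81.3 op 0.421 pos [ 0.3507 -0.3991  0.2999] F [-0.3 -0.9 -0.2] ff 0.0
```

View pics/fin.png

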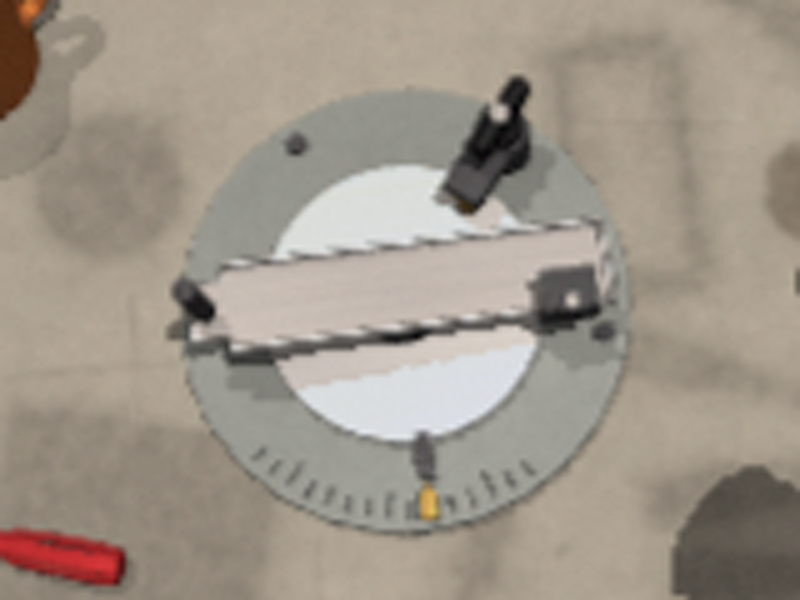

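View pics/fin_full.png

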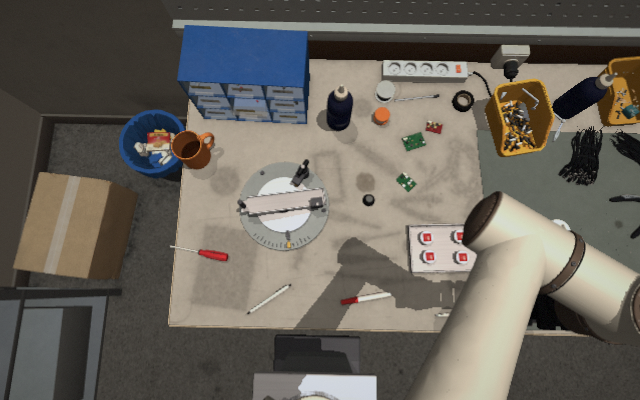

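The bar is radial again, the wrist torque of about 1 N·m at the end shows the stop was reached, the pointer is still at the tab, and the tins are in the tray.

```bash
python3 -c "
from g import *
print(env.close_job())"
```

```text
the job is handed in; nothing more can be done
None
```

The job is handed in, though the call returned no verdict: all four tins lie in the tray, the pointer stands at the brass tab, the clamp is tight against its stop, and the loupe, board and screwdriver look undisturbed in the last picture.

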